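# Switch on the carving shop's dust extractor at its guarded switch

## Task

Switch on the dust extractor at the switch box with the green guard: swing the spring-loaded guard up and back until it stays open by itself, push the steel toggle beneath it all the way over to the far (hinge) side, then tip the guard forward so that it drops fully shut again. Leave the orange guard of the router's switch box shut.

Things in the scene. Friction and masses are not known exactly. Their poses are not given: they have to be found in the camera images.
- extractor_box: Grey box with green guard, 140 (x) x 110 (y) x 50 high, fixed. Origin: centre of underside; x from its front (robot side) to its hinge side, z up; offsets below in this frame, mm. On top: black cheeks (inner faces y +/-45, x -20 to 45, up to z 85), hinge block x 45-67 up to z 80. Guard shut: level plate at z 90, 5 thick, 106 wide, x -50 to 45, clear window, then 14 wide neck to a round grip.
- extractor_guard (a joint): Green guard, rad: 0 shut, 2.05 open stop; hinge along y at (45, 0, 90). Grip: disc, diameter 22, 18 wide along y; pinch it there from above, it pivots in the fingers. Centre at angle a: (45-125cos a, 0, 90+125sin a). About 1.5 N plus light spring: drops shut by itself below 1.5; past 1.85 leans on its stop and stays, till pushed forward from behind (+x side).
- extractor_toggle (a joint): Steel toggle under the green guard: rod 10 thick, pivot (-15, 0, 52) in the box frame, end 33 from the pivot, swings in the x-z plane. Rad: near 0 off, leaning to the front (box -x); 0.45 upright; 0.9 on, against its stop, leaning to the hinge side (box +x). Stays where left; pushing its upper half takes 1 to 2 N.
- router_guard (a joint): Guard of the other, like box (orange guard, for the router; its centre is at least 200 mm from the green one's in y), rad: 0 shut; to be left shut.

How it is judged (in metres and radians):
On the way, in this order (a step that is already met when the one before it is completed fails the run):
1. the green guard is lifted (1.2 rad or more) with the toggle still off (value of joint extractor_guard above 1.2 rad and value of joint extractor_toggle below 0.3 rad), for 0.1 s.
2. the toggle is over on the hinge side while the guard is up (value of joint extractor_toggle above 0.68 rad and value of joint extractor_guard above 0.8 rad), for 0.1 s.
At the end, for the whole second after the job is handed in: The green guard is shut again (under 0.08 rad), the toggle beneath it is on (over 0.68 rad of 0.9), and the orange guard is shut (under 0.08 rad) (value of joint each of extractor_guard, router_guard below 0.08 rad and value of joint extractor_toggle above 0.68 rad); the robot touches nothing.
It fails at once if the orange guard is lifted by more than 0.2 rad (value of joint router_guard above 0.2 rad).
It also fails if it takes over 51 s, if anything falls off the work surface, if the arm or the gripper's body presses on something with over 40 N, if the wrist force passes 120 N, or if a joint passes its speed limit or range.

## Robot

A 6-joint arm with a two-finger parallel gripper is mounted at the origin on the work surface. World frame = base frame: x ahead of the robot, y to its left, z up, the work surface at z = 0. Lengths are in mm, angles in rad, forces in N, time in s.
With the tool pointing down it reaches from about 400 to 925 mm from the base axis. Payload 12.5 kg.
Tool frame: the origin (TCP) lies on the centre line of the jaws, within the pads' length; the fingertips stand 19 mm ahead of it and the grasp point (between the pads) is the TCP; z points along the fingers, y is the line along which they close (so a half turn about z gives the same grasp; the last joint's range is limited). The gripper opens to 95 mm and grips with 3 to 60 N. Pads are 20 mm wide; open, the fingers measure 119 mm over their backs; the gripper's body (75 mm by 180 mm) begins 59 mm behind the grasp point.
Start: joints at [1.023, 0.491, 1.559, -0, 1.092, -0.106], TCP at [267.215, 565.014, 233.661] pointing down, gripper open.
Joint ranges: [-3.1, 3.1], [-0.84, 2.19], [0.05, 2.79], [-1.13, 4.28], [0.06, 2.93], [-2.69, 2.69]. Speed limits (rad/s): [2.22, 2.22, 2.79, 3.14, 3.14, 3.14].

## Interface

Orientations are given as [roll, pitch, yaw] about the fixed x, y, z axes, in that order (R = Rz(yaw) Ry(pitch) Rx(roll)).
In Python, from cell import state, read_camera, job_done gives the robot as it stands.
- The arm moves only by the tool arm_command, never from a script. Its argument "deltas" is a list of rows, each an object of numbers: "dx", "dy", "dz": the shift along the world's x, y, z in m; "yaw": the turn about the world's z in degrees. In form: [{"dx": .., "dy": .., "dz": .., "yaw": ..}, ...]. A call has 1 to 20 rows; each row shifts and turns the commanded pose from where the row before left it; what a row does not reach is not made up. A row lasts 1/10 s, in which the tool goes at most 50 mm and 8.59 degrees, less where a joint would pass 70% of its speed; a pose out of reach is approached as far as the arm can. A call with a gripper value outside its range is refused whole. "gripper" is the finger opening in m, from 0 to 0.0951, set as the call begins (left out, the last holds). The fingers move at their own pace and stop on an object; the grip force is fixed at half the most. Time passes only in rows, so rows that do not move let the fingers close. It gives the time, the measured TCP pose, the force, the opening and the grip force at its end, in the units of the state.
- state(): the state, without advancing time (a new reading comes with each control period).
- read_camera(name): name is "scene" or "top" or "wrist"; returns a dict with "color" (384x512x3 uint8, red, green, blue), "range_z" (384x512 float32, mm along the optical axis (not along the pixel's ray), 0 where there is no reading), "fx", "fy", "cx", "cy" (pixels), "k1" (the pictures are not rectified: a ray, as slopes to the right and down, at radius r is drawn at 1 + k1 r^2 times it, then the intrinsics apply), "extrinsics" (4x4, takes a point from camera to world coordinates). Camera axes: x right, y up, looking along -z (the intrinsics and any distortion apply to the point x, -y, -z); pixel columns grow to the right and rows downward; lengths in mm; the calibration is good to about 2 mm. A picture is of the moment at which its call begins.
- job_done(): hands the job in; it is judged then, once.
The state is a dict: "t": time; "joints": joint angles; "qvel": joint speeds; "tau": joint torques, N m; "eef_pos": TCP position; "tcp_rot": TCP orientation; "ft_force": force on the tool from outside, world axes, zero at the start; "moment": the same for the moment, N m; "opening": opening from 0.0 (shut) to 1.0 (fully open); "grip_force": force on a finger pad.
Only numpy, scipy, OpenCV 4.12 (cv2) and the standard library are available. Lean on these libraries where they do the work, as an engineer would, in place of code of your own. Each camera call takes 0.05 s, during which the arm holds its last target. There are 200 camera calls.

## Working session

There is one attempt and no reset: what is moved stays moved. The work goes in short steps, Python scripts to look and compute and a tool call to move; the robot and the scene stay as the last step left them, time stands still between calls to the robot, and variables do not carry over. Pictures are saved under pics/ and viewed, at most 10 in all, crops included, and the job is handed in when it is done.

Besides the shell and the picture viewer there is one more tool, called after "Call:" by a JSON object that holds its "name" and its "arguments". arm_command: Moves the arm, as the interface text tells. Its arguments: {"type":"object","properties":{"deltas":{"type":"array"},"gripper":{"type":"number"}},"required":["deltas"]}

```bash
mkdir -p pics; cat > h.py <<'E'
import numpy as np, cv2
from cell import state, read_camera, job_done
def pts(c,uv):
    """pixels (N,2) -> rays in camera slopes (undistorted), returns origin, dirs world (per unit depth)"""
    uv=np.asarray(uv,float).reshape(-1,2)
    d=(uv-[c['cx'],c['cy']])/[c['fx'],c['fy']]
    s=d.copy()
    for _ in range(20): s=d/(1+c['k1']*(s**2).sum(1,keepdims=True))
    E=np.array(c['extrinsics']); v=np.c_[s[:,0],-s[:,1],-np.ones(len(s))]
    return E[:3,3], v@E[:3,:3].T
def plane(c,uv,z):
    o,d=pts(c,uv); return o+d*((z-o[2])/d[:,2])[:,None]
def depth(c,uv):
    o,d=pts(c,uv); u=np.asarray(uv,int).reshape(-1,2); return o+d*c['range_z'][u[:,1],u[:,0]][:,None]
def mask(c,lo,hi):
    return cv2.inRange(cv2.cvtColor(c['color'],cv2.COLOR_RGB2HSV),lo,hi)
def save(c,n): cv2.imwrite(f'pics/{n}.png',c['color'][...,::-1])
E
python3 - <<'E'
from h import *
for n in('top','scene'):
    c=read_camera(n); save(c,n+'0')
    for nm,lo,hi in(('green',(40,80,40),(90,255,255)),('orange',(5,120,80),(20,255,255))):
        m=mask(c,lo,hi); v,u=np.nonzero(m)
        if len(u)==0: print(n,nm,'none'); continue
        P=depth(c,np.c_[u,v]); ok=c['range_z'][v,u]>0; P=P[ok]
        print(n,nm,len(u),u.min(),u.max(),v.min(),v.max(),'P med',np.median(P,0).round(),'z pct',np.percentile(P[:,2],[5,50,95]).round())
        Q=P[(P[:,2]>82)&(P[:,2]<100)]
        if len(Q)>20: print(' rect',cv2.minAreaRect(Q[:,:2].astype(np.float32)))
s=state(); print(s['t'],s['eef_pos'],s['tcp_rot'],s['opening'],s['ft_force'])
E
```

```text
top green 1866 307 379 171 253 P med [ 510. -164.   92.] z pct [90. 92. 97.]
 rect ((508.6219177246094, -160.80519104003906), (131.27989196777344, 106.1385269165039), 15.090350151062012)
top orange 2898 54 243 19 240 P med [572. 153.  92.] z pct [64. 92. 95.]
 rect ((526.4083862304688, 181.4163055419922), (132.32093811035156, 106.43869018554688), 13.723468780517578)
scene green 3456 186 511 0 167 P med [-598.   75.  -73.] z pct [-167.  -73.   92.]
 rect ((512.3447875976562, -160.17880249023438), (127.98358917236328, 107.08101654052734), 14.434778213500977)
scene orange 4311 0 510 0 349 P med [573.  78.  67.] z pct [-86.  67.  92.]
 rect ((530.6371459960938, 180.6052703857422), (130.65052795410156, 105.08244323730469), 14.02341365814209)
0.1 [267.10030906 564.86025815 233.13400654] [-3.14066785e+00 -9.30877527e-05  2.69980645e+00] 0.9964942786901452 [ 0.16592542  0.014499   -0.54486257]
```

View pics/top0.png

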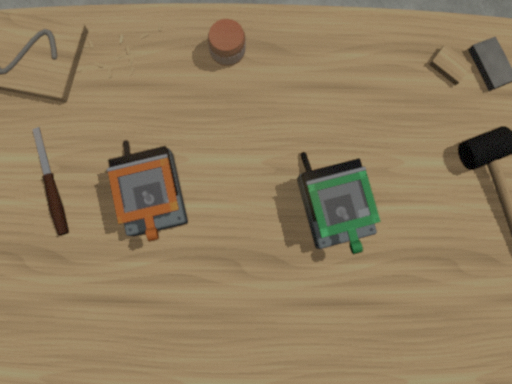

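View pics/scene0.png

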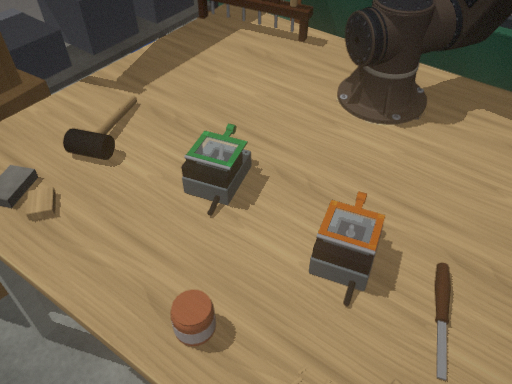

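The top view shows the green guard at about (342,205), with its grip at (355,246) on the robot side and its hinge edge near (335,175). The orange box is at (147,190), well clear. The box's x axis is at a yaw of about +15°. Next I'll refine the position.

```bash
python3 - <<'E'
from h import *
for n,roi in(('top',(295,160,395,262)),('scene',(180,120,255,170))):
    c=read_camera(n); m=mask(c,(40,80,40),(90,255,255)); r=np.zeros_like(m); a,b,e,f=roi; r[b:f,a:e]=m[b:f,a:e]
    v,u=np.nonzero(r); P=depth(c,np.c_[u,v]); W=plane(c,np.c_[u,v],92.5)
    for nm,X in(('depth',P),('plane',W)):
        ok=(P[:,2]>80)&(P[:,2]<108); Q=X[ok][:,:2].astype(np.float32)
        (cx,cy),(w,h),ang=cv2.minAreaRect(Q); 
        th=np.radians(ang if ang<45 else ang-90)
        R=np.array([[np.cos(th),np.sin(th)],[-np.sin(th),np.cos(th)]]); L=Q@R.T
        pl=L[L[:,0]>L[:,0].max()-85]; ymid=(pl[:,1].min()+pl[:,1].max())/2
        nk=L[L[:,0]<L[:,0].min()+30]
        print(n,nm,'yaw',np.degrees(th).round(2),'len',np.ptp(L[:,0]),'wid',np.ptp(pl[:,1]),'neck-vs-plate y',nk[:,1].mean()-ymid,
          'grip(end+11)',(np.array([L[:,0].min()+11,ymid])@R).round(1),'origin by hinge end',(np.array([L[:,0].max()-45,ymid])@R).round(1),'by grip end',(np.array([L[:,0].min()+91,ymid])@R).round(1))
E
```

```text
top depth yaw 15.28 len 130.7035775286801 wid 105.98107145651662 neck-vs-plate y 1.009765297057129 grip(end+11) [ 456.1 -175.2] origin by hinge end [ 528.2 -155.5] by grip end [ 533.3 -154.1]
top plane yaw 15.17 len 131.15750885960955 wid 107.34776633013456 neck-vs-plate y -1.124535856308512 grip(end+11) [ 455.5 -174.2] origin by hinge end [ 528.  -154.6] by grip end [ 532.7 -153.3]
scene depth yaw 14.79 len 127.02500256546665 wid 106.86475691506527 neck-vs-plate y 0.6895522277315536 grip(end+11) [ 462.3 -174.5] origin by hinge end [ 531.  -156.3] by grip end [ 539.7 -154. ]
scene plane yaw 14.87 len 135.58387681140596 wid 106.45360752741914 neck-vs-plate y -2.604341992993568 grip(end+11) [ 454.6 -174.7] origin by hinge end [ 531.6 -154.2] by grip end [ 532.  -154.1]
```

Call:
{"name": "arm_command", "arguments": {"deltas": [{"dx":0.03,"dy":-0.036,"yaw":-7},{"dx":0.03,"dy":-0.038,"yaw":-7},{"dx":0.03,"dy":-0.038,"yaw":-7},{"dx":0.03,"dy":-0.038,"yaw":-7},{"dx":0.03,"dy":-0.038,"yaw":-7},{"dx":0.03,"dy":-0.038,"yaw":-7},{"dx":0.008,"dy":-0.04,"yaw":-7},{"dy":-0.04,"yaw":-7},{"dy":-0.04,"yaw":-7},{"dy":-0.04,"yaw":-7},{"dy":-0.04,"yaw":-7},{"dy":-0.04,"yaw":-7},{"dy":-0.04,"yaw":-7},{"dy":-0.04,"yaw":-7},{"dy":-0.04,"yaw":-7},{"dy":-0.04,"yaw":-7},{"dy":-0.04,"yaw":-7},{"dy":-0.04,"yaw":-7},{"dy":-0.035,"yaw":-7},{"yaw":-6.7}], "gripper": 0.05}}

```text
$.deltas[0]: bad value
```

```bash
python3 - <<'E'
from h import *
s=state(); print(s['t'],s['eef_pos'],np.degrees(s['tcp_rot']),s['opening'],s['ft_force'],s['joints'])
c=read_camera('wrist'); save(c,'w1')
m=mask(c,(40,80,40),(90,255,255)); v,u=np.nonzero(m); print(len(u))
if len(u):
    P=depth(c,np.c_[u,v]); ok=(P[:,2]>80)&(P[:,2]<108); P=P[ok]
    th=np.radians(15); R=np.array([[np.cos(th),np.sin(th)],[-np.sin(th),np.cos(th)]]); L=P[:,:2]@R.T
    print(L.min(0),L.max(0)); g=L[L[:,0]<L[:,0].min()+22]; print('grip y range',g[:,1].min(),g[:,1].max()); 
    print('grip',np.array([L[:,0].min()+11,(g[:,1].min()+g[:,1].max())/2])@R)
E
```

```text
0.2 [267.14740642 564.90270981 233.28722942] [-1.79963700e+02 -4.69012773e-03  1.54685171e+02] 0.9973556738882845 [-0.14821005 -0.778831   -0.00155993] [ 1.02339407e+00  4.91330263e-01  1.55920842e+00  1.64956455e-05
  1.09169263e+00 -1.05582771e-01]
6140Traceback (most recent call last):
  File "<stdin>", line 8, in <module>
    return umr_minimum(a, axis, None, out, keepdims, initial, where)
ValueError: zero-size array to reduction operation minimum which has no identity
```

Every row needs all four keys.

Call:
{"name": "arm_command", "arguments": {"deltas": [{"dx":0.03,"dy":-0.036,"dz":0,"yaw":-7},{"dx":0.03,"dy":-0.038,"dz":0,"yaw":-7},{"dx":0.03,"dy":-0.038,"dz":0,"yaw":-7},{"dx":0.03,"dy":-0.038,"dz":0,"yaw":-7},{"dx":0.03,"dy":-0.038,"dz":0,"yaw":-7},{"dx":0.03,"dy":-0.038,"dz":0,"yaw":-7},{"dx":0.008,"dy":-0.04,"dz":0,"yaw":-7},{"dx":0,"dy":-0.04,"dz":0,"yaw":-7},{"dx":0,"dy":-0.04,"dz":0,"yaw":-7},{"dx":0,"dy":-0.04,"dz":0,"yaw":-7},{"dx":0,"dy":-0.04,"dz":0,"yaw":-7},{"dx":0,"dy":-0.04,"dz":0,"yaw":-7},{"dx":0,"dy":-0.04,"dz":0,"yaw":-7},{"dx":0,"dy":-0.04,"dz":0,"yaw":-7},{"dx":0,"dy":-0.04,"dz":0,"yaw":-7},{"dx":0,"dy":-0.04,"dz":0,"yaw":-7},{"dx":0,"dy":-0.04,"dz":0,"yaw":-7},{"dx":0,"dy":-0.04,"dz":0,"yaw":-7},{"dx":0,"dy":-0.035,"dz":0,"yaw":-7},{"dx":0,"dy":0,"dz":0,"yaw":-6.7}], "gripper": 0.05}}

```text
t: 2.25
eef_pos: [455.3, -179.4, 233.5]
tcp_rot: [3.141, -0.0, 0.253]
ft_force: [-0.9, 0.8, -0.5]
opening: 0.522
grip_force: 0.0
```

```bash
python3 - <<'E'
from h import *
s=state(); print(s['t'],s['eef_pos'],np.degrees(s['tcp_rot']),s['opening'],s['ft_force'],s['joints'])
c=read_camera('wrist'); save(c,'w1')
m=mask(c,(40,80,40),(90,255,255)); v,u=np.nonzero(m); print(len(u))
if len(u):
    P=depth(c,np.c_[u,v]); print(np.percentile(P,[5,50,95],axis=0).round()); ok=(P[:,2]>80)&(P[:,2]<108); P=P[ok]
    th=np.radians(15); R=np.array([[np.cos(th),np.sin(th)],[-np.sin(th),np.cos(th)]]); L=P[:,:2]@R.T
    if len(L):
     print(L.min(0),L.max(0)); g=L[L[:,0]<L[:,0].min()+22]; print('grip y range',g[:,1].min(),g[:,1].max()); 
     print('grip',np.array([L[:,0].min()+11,(g[:,1].min()+g[:,1].max())/2])@R)
E
```

```text
2.25 [ 455.26580159 -179.40825877  233.52509419] [ 1.79951143e+02 -1.14177722e-02  1.45088827e+01] 0.522415674838169 [-0.93879371  0.81346803 -0.54740326] [-5.10219072e-01  2.98912040e-01  1.88288872e+00 -5.84213914e-04
  9.59058424e-01  8.07684899e-01]
7061
[[ 463. -208.   92.]
 [ 521. -165.   93.]
 [ 575. -105.   97.]]
[ 384.90414225 -341.53232161] [ 515.50563112 -235.35593659]
grip y range -296.7801440518052 -279.9422735973628
grip [ 457.04740845 -176.06800685]
```

View pics/w1.png

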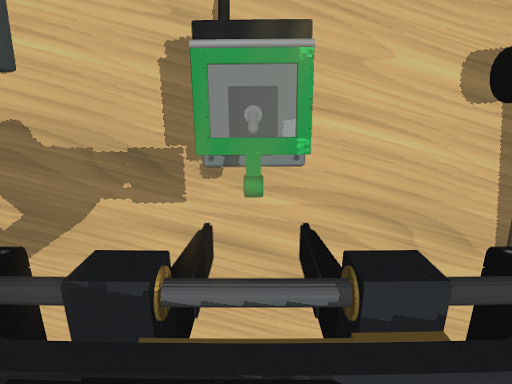

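The wrist view shows the grip at (254,186), centred between the fingers at columns 205 and 305, and the toggle leaning to the front under the window at (253,118). The grip's measured position agrees with the top view to about 2 mm, so I'll descend and pinch.

Call:
{"name": "arm_command", "arguments": {"deltas": [{"dx":0,"dy":0.0034,"dz":-0.03,"yaw":0.5},{"dx":0,"dy":0,"dz":-0.035,"yaw":0},{"dx":0,"dy":0,"dz":-0.035,"yaw":0},{"dx":0,"dy":0,"dz":-0.025,"yaw":0},{"dx":0,"dy":0,"dz":-0.0165,"yaw":0},{"dx":0,"dy":0,"dz":0,"yaw":0},{"dx":0,"dy":0,"dz":0,"yaw":0}]}}

```text
t: 3.0
eef_pos: [455.4, -172.3, 92.5]
tcp_rot: [-3.142, 0.0, 0.272]
ft_force: [-0.0, -0.1, 0.4]
opening: 0.525
grip_force: 0.0
```

Call:
{"name": "arm_command", "arguments": {"deltas": [{"dx":0,"dy":0,"dz":0,"yaw":0},{"dx":0,"dy":0,"dz":0,"yaw":0},{"dx":0,"dy":0,"dz":0,"yaw":0},{"dx":0,"dy":0,"dz":0,"yaw":0},{"dx":0,"dy":0,"dz":0,"yaw":0}], "gripper": 0.0}}

```text
t: 3.5
eef_pos: [456.5, -176.1, 93.1]
tcp_rot: [3.134, -0.002, 0.272]
ft_force: [-6.2, -27.2, -0.8]
opening: 0.185
grip_force: 30.0
```

```bash
python3 - <<'E'
from h import *
a=np.linspace(0,1.97,36); d=125*np.c_[1-np.cos(a),np.sin(a)]; e=np.diff(d,axis=0)
for i in e: print('%.4f %.4f %.4f'%(i[0]*.966/1e3,i[0]*.2588/1e3,i[1]/1e3))
E
```

```text
0.0002 0.0001 0.0070
0.0006 0.0002 0.0070
0.0010 0.0003 0.0070
0.0013 0.0004 0.0069
0.0017 0.0005 0.0068
0.0021 0.0006 0.0067
0.0024 0.0007 0.0066
0.0028 0.0007 0.0064
0.0031 0.0008 0.0062
0.0035 0.0009 0.0061
0.0038 0.0010 0.0058
0.0041 0.0011 0.0056
0.0044 0.0012 0.0054
0.0047 0.0013 0.0051
0.0050 0.0013 0.0048
0.0052 0.0014 0.0045
0.0054 0.0015 0.0042
0.0057 0.0015 0.0039
0.0059 0.0016 0.0036
0.0060 0.0016 0.0032
0.0062 0.0017 0.0028
0.0064 0.0017 0.0025
0.0065 0.0017 0.0021
0.0066 0.0018 0.0017
0.0067 0.0018 0.0013
0.0067 0.0018 0.0010
0.0068 0.0018 0.0006
0.0068 0.0018 0.0002
0.0068 0.0018 -0.0002
0.0068 0.0018 -0.0006
0.0067 0.0018 -0.0010
0.0067 0.0018 -0.0014
0.0066 0.0018 -0.0018
0.0065 0.0017 -0.0022
0.0063 0.0017 -0.0026
```

The pinch confirms the grip at y = -176. My command was 4 mm off sideways, so I'll relieve that and then swing up along the arc.

Call:
{"name": "arm_command", "arguments": {"deltas": [{"dx":0.001,"dy":-0.004,"dz":0,"yaw":-0.6},{"dx":0.0002,"dy":0.0001,"dz":0.007,"yaw":0},{"dx":0.0006,"dy":0.0002,"dz":0.007,"yaw":0},{"dx":0.001,"dy":0.0003,"dz":0.007,"yaw":0},{"dx":0.0013,"dy":0.0004,"dz":0.0069,"yaw":0},{"dx":0.0017,"dy":0.0005,"dz":0.0068,"yaw":0},{"dx":0.0021,"dy":0.0006,"dz":0.0067,"yaw":0},{"dx":0.0024,"dy":0.0007,"dz":0.0066,"yaw":0},{"dx":0.0028,"dy":0.0007,"dz":0.0064,"yaw":0},{"dx":0.0031,"dy":0.0008,"dz":0.0062,"yaw":0},{"dx":0.0035,"dy":0.0009,"dz":0.0061,"yaw":0},{"dx":0.0038,"dy":0.001,"dz":0.0058,"yaw":0},{"dx":0,"dy":0,"dz":0,"yaw":0}]}}

```text
t: 4.8
eef_pos: [479.1, -170.4, 165.4]
tcp_rot: [3.141, -0.0, 0.26]
ft_force: [0.7, -3.4, -2.5]
opening: 0.189
grip_force: 30.0
```

Call:
{"name": "arm_command", "arguments": {"deltas": [{"dx":0.0041,"dy":0.0011,"dz":0.0056,"yaw":0},{"dx":0.0044,"dy":0.0012,"dz":0.0054,"yaw":0},{"dx":0.0047,"dy":0.0013,"dz":0.0051,"yaw":0},{"dx":0.005,"dy":0.0013,"dz":0.0048,"yaw":0},{"dx":0.0052,"dy":0.0014,"dz":0.0045,"yaw":0},{"dx":0.0054,"dy":0.0015,"dz":0.0042,"yaw":0},{"dx":0.0057,"dy":0.0015,"dz":0.0039,"yaw":0},{"dx":0.0059,"dy":0.0016,"dz":0.0036,"yaw":0},{"dx":0.006,"dy":0.0016,"dz":0.0032,"yaw":0},{"dx":0.0062,"dy":0.0017,"dz":0.0028,"yaw":0},{"dx":0.0064,"dy":0.0017,"dz":0.0025,"yaw":0},{"dx":0.0065,"dy":0.0017,"dz":0.0021,"yaw":0},{"dx":0.0066,"dy":0.0018,"dz":0.0017,"yaw":0},{"dx":0.0067,"dy":0.0018,"dz":0.0013,"yaw":0},{"dx":0.0067,"dy":0.0018,"dz":0.001,"yaw":0},{"dx":0,"dy":0,"dz":0,"yaw":0}]}}

```text
t: 6.4
eef_pos: [564.1, -147.6, 216.5]
tcp_rot: [3.141, 0.001, 0.26]
ft_force: [-0.8, -5.0, 1.9]
opening: 0.183
grip_force: 30.0
```

Call:
{"name": "arm_command", "arguments": {"deltas": [{"dx":0.0068,"dy":0.0018,"dz":0.0006,"yaw":0},{"dx":0.0068,"dy":0.0018,"dz":0.0002,"yaw":0},{"dx":0.0068,"dy":0.0018,"dz":-0.0002,"yaw":0},{"dx":0.0068,"dy":0.0018,"dz":-0.0006,"yaw":0},{"dx":0.0067,"dy":0.0018,"dz":-0.001,"yaw":0},{"dx":0.0067,"dy":0.0018,"dz":-0.0014,"yaw":0},{"dx":0.0066,"dy":0.0018,"dz":-0.0018,"yaw":0},{"dx":0.0065,"dy":0.0017,"dz":-0.0022,"yaw":0},{"dx":0.0063,"dy":0.0017,"dz":-0.0026,"yaw":0},{"dx":0,"dy":0,"dz":0,"yaw":0}]}}

```text
t: 7.4
eef_pos: [625.9, -131.0, 207.9]
tcp_rot: [3.14, -0.003, 0.26]
ft_force: [3.6, -3.4, 7.8]
opening: 0.185
grip_force: 30.0
```

Call:
{"name": "arm_command", "arguments": {"deltas": [{"dx":0,"dy":0,"dz":0,"yaw":0},{"dx":0,"dy":0,"dz":0,"yaw":0},{"dx":0,"dy":0,"dz":0,"yaw":0},{"dx":0,"dy":0,"dz":0.015,"yaw":0},{"dx":0,"dy":0,"dz":0.03,"yaw":0},{"dx":-0.03,"dy":-0.008,"dz":0.01,"yaw":0},{"dx":-0.04,"dy":-0.0107,"dz":0,"yaw":0},{"dx":-0.04,"dy":-0.0107,"dz":0,"yaw":0},{"dx":-0.035,"dy":-0.0092,"dz":0,"yaw":0},{"dx":0,"dy":0,"dz":0,"yaw":0}], "gripper": 0.05}}

```text
t: 8.4
eef_pos: [476.0, -170.2, 262.6]
tcp_rot: [-3.141, 0.001, 0.258]
ft_force: [1.1, -0.2, 0.1]
opening: 0.525
grip_force: 0.0
```

```bash
python3 - <<'E'
from h import *
s=state(); print(s['eef_pos'],np.degrees(s['tcp_rot']))
c=read_camera('wrist'); a=c['color']; b=read_camera('scene')['color']
cv2.imwrite('pics/b2.png',np.hstack([cv2.resize(a,(400,300)),cv2.resize(b[80:272,130:386],(400,300))])[...,::-1])
E
```

```text
[ 476.03014681 -170.16241043  262.62045536] [-1.79958417e+02  5.32197445e-02  1.47855358e+01]
```

View pics/b2.png

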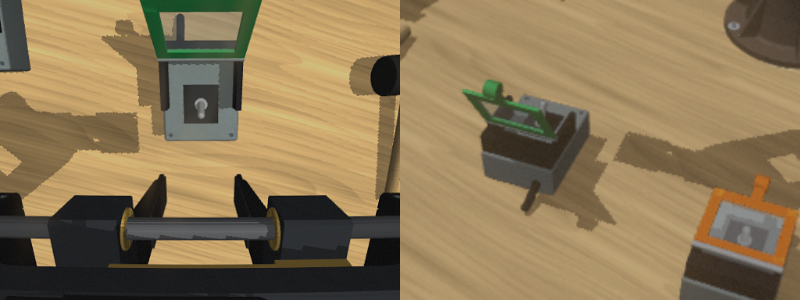

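The left half shows the guard standing open and the toggle exposed at (201,107), in line between the fingers. The right half confirms the guard is leaning back at (510,108) and the orange guard is shut. I'll close the fingers, descend in front of the toggle and push it over.

Call:
{"name": "arm_command", "arguments": {"deltas": [{"dx":0,"dy":0,"dz":-0.03,"yaw":0},{"dx":0,"dy":0,"dz":-0.03,"yaw":0},{"dx":0,"dy":0,"dz":-0.03,"yaw":0},{"dx":0,"dy":0,"dz":-0.03,"yaw":0},{"dx":0,"dy":0,"dz":-0.03,"yaw":0},{"dx":0,"dy":0,"dz":-0.0216,"yaw":0},{"dx":0,"dy":0,"dz":0,"yaw":0},{"dx":0,"dy":0,"dz":0,"yaw":0}], "gripper": 0.0}}

```text
t: 9.3
eef_pos: [479.9, -169.8, 90.7]
tcp_rot: [-3.141, 0.0, 0.26]
ft_force: [0.3, 0.0, 0.2]
opening: 0.003
grip_force: 0.0
```

Call:
{"name": "arm_command", "arguments": {"deltas": [{"dx":0.005,"dy":0.0013,"dz":0,"yaw":0},{"dx":0.005,"dy":0.0013,"dz":0,"yaw":0},{"dx":0.005,"dy":0.0013,"dz":0,"yaw":0},{"dx":0.005,"dy":0.0013,"dz":0,"yaw":0},{"dx":0.005,"dy":0.0013,"dz":0,"yaw":0},{"dx":0.004,"dy":0.0011,"dz":0,"yaw":0},{"dx":0,"dy":0,"dz":0,"yaw":0}]}}

```text
t: 10.0
eef_pos: [508.8, -162.3, 90.8]
tcp_rot: [3.141, -0.001, 0.26]
ft_force: [0.1, -1.0, 1.4]
opening: 0.002
grip_force: 0.2
```

Call:
{"name": "arm_command", "arguments": {"deltas": [{"dx":0.002,"dy":0.0005,"dz":0,"yaw":0},{"dx":0.001,"dy":0.0003,"dz":0,"yaw":0},{"dx":0,"dy":0,"dz":0,"yaw":0}]}}

```text
t: 10.3
eef_pos: [511.2, -161.6, 90.6]
tcp_rot: [-3.141, 0.0, 0.26]
ft_force: [-1.7, 0.6, -0.8]
opening: 0.007
grip_force: 0.5
```

Call:
{"name": "arm_command", "arguments": {"deltas": [{"dx":0.002,"dy":0.0005,"dz":0,"yaw":0},{"dx":0,"dy":0,"dz":0,"yaw":0}]}}

```text
t: 10.5
eef_pos: [512.4, -161.1, 90.5]
tcp_rot: [-3.141, 0.002, 0.26]
ft_force: [-6.6, -3.5, -0.1]
opening: -0.001
grip_force: 3.0
```

Call:
{"name": "arm_command", "arguments": {"deltas": [{"dx":0.001,"dy":0.0003,"dz":0,"yaw":0},{"dx":0,"dy":0,"dz":0,"yaw":0},{"dx":0,"dy":0,"dz":0,"yaw":0}]}}

```text
t: 10.8
eef_pos: [512.7, -160.9, 90.4]
tcp_rot: [-3.14, 0.003, 0.26]
ft_force: [-8.9, -5.4, 0.5]
opening: 0.006
grip_force: 5.0
```

Call:
{"name": "arm_command", "arguments": {"deltas": [{"dx":-0.015,"dy":-0.0039,"dz":0,"yaw":0},{"dx":-0.01,"dy":-0.0026,"dz":0.01,"yaw":0},{"dx":0,"dy":0,"dz":0.04,"yaw":0},{"dx":0,"dy":0,"dz":0.04,"yaw":0},{"dx":0,"dy":0,"dz":0.04,"yaw":0},{"dx":0,"dy":0,"dz":0.04,"yaw":0},{"dx":0,"dy":0,"dz":0,"yaw":0}]}}

```text
t: 11.5
eef_pos: [490.6, -167.9, 266.5]
tcp_rot: [3.135, -0.007, 0.26]
ft_force: [-0.4, -0.1, -1.6]
opening: 0.002
grip_force: 0.0
```

```bash
python3 - <<'E'
from h import *
s=state(); print(s['eef_pos'],np.degrees(s['tcp_rot']))
c=read_camera('wrist'); a=c['color']; b=read_camera('scene')['color']
cv2.imwrite('pics/b3.png',np.hstack([cv2.resize(a,(400,300)),cv2.resize(b[100:196,170:298],(400,300))])[...,::-1])
E
```

```text
[ 490.59043317 -167.89910309  266.47622864] [179.64696015  -0.416602    14.88586578]
```

View pics/b3.png

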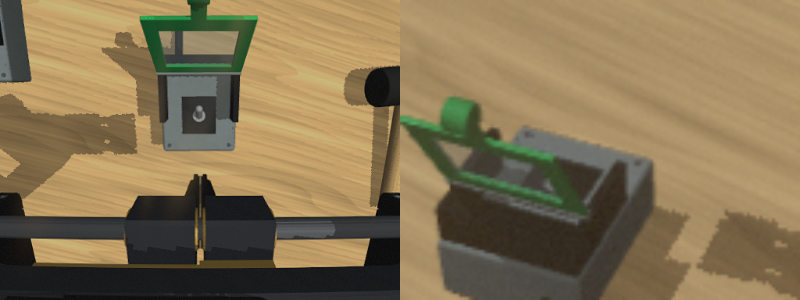

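The left half shows the toggle with its rod now pointing to the hinge side, at about (199,110). I'll check the tip position by depth.

```bash
python3 - <<'E'
from h import *
th=np.radians(15); R=np.array([[np.cos(th),np.sin(th)],[-np.sin(th),np.cos(th)]])
for n in('wrist','top'):
    c=read_camera(n); v,u=np.nonzero(c['range_z']>0); P=depth(c,np.c_[u,v])
    L=(P[:,:2]-[533.8,-155.4])@R.T; k=(abs(L[:,1])<15)&(L[:,0]>-50)&(L[:,0]<30)&(P[:,2]>58)&(P[:,2]<100)
    for z in range(58,92,5):
        q=k&(P[:,2]>=z)&(P[:,2]<z+5)
        if q.sum(): print(n,z,q.sum(),L[q].mean(0).round(1))
    if n=='wrist': cv2.imwrite('pics/w4.png',cv2.resize(c['color'][70:220,180:330],(600,600),interpolation=cv2.INTER_CUBIC)[...,::-1])
E
```

```text
wrist 58 11 [-17.7  -0.5]
wrist 63 17 [-15.    0.2]
wrist 68 15 [-12.8   0.4]
wrist 73 19 [-9.   0.5]
wrist 78 71 [-4.9  0.3]
wrist 83 3 [-3.9  0.2]
top 73 1 [-1.1 -0.3]
top 78 4 [-3.  -0.1]
```

View pics/w4.png

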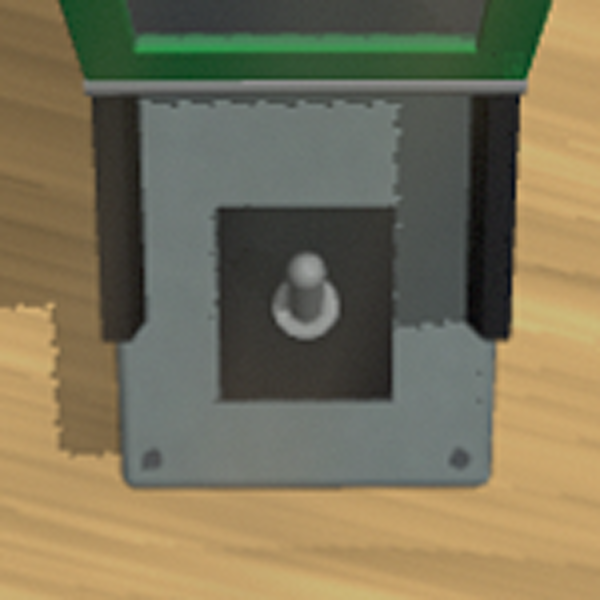

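The crop shows the rod tip at (307,270), above its collar at (305,305). The depth gives a lean of about 0.5 rad toward the hinge, so the toggle is on. Next I'll go over and behind the guard.

Call:
{"name": "arm_command", "arguments": {"deltas": [{"dx":0.03,"dy":0.0081,"dz":0,"yaw":0},{"dx":0.04,"dy":0.0107,"dz":0,"yaw":0},{"dx":0.04,"dy":0.0107,"dz":0,"yaw":0},{"dx":0.04,"dy":0.0107,"dz":0,"yaw":0},{"dx":0.038,"dy":0.0108,"dz":0,"yaw":0},{"dx":0,"dy":0,"dz":0,"yaw":0},{"dx":0,"dy":0,"dz":0,"yaw":0},{"dx":0,"dy":0,"dz":-0.027,"yaw":0},{"dx":0,"dy":0,"dz":-0.03,"yaw":0},{"dx":0,"dy":0,"dz":0,"yaw":0}]}}

```text
t: 12.7
eef_pos: [674.6, -116.4, 199.8]
tcp_rot: [-3.138, 0.007, 0.259]
ft_force: [0.1, -0.6, 0.2]
opening: 0.005
grip_force: 0.0
```

Call:
{"name": "arm_command", "arguments": {"deltas": [{"dx":-0.0057,"dy":-0.0015,"dz":0,"yaw":0},{"dx":-0.0057,"dy":-0.0015,"dz":0,"yaw":0},{"dx":-0.0057,"dy":-0.0015,"dz":0,"yaw":0},{"dx":-0.0057,"dy":-0.0015,"dz":0,"yaw":0},{"dx":-0.0057,"dy":-0.0015,"dz":0,"yaw":0},{"dx":-0.0057,"dy":-0.0015,"dz":0,"yaw":0},{"dx":-0.0057,"dy":-0.0015,"dz":0,"yaw":0},{"dx":-0.0057,"dy":-0.0015,"dz":0,"yaw":0},{"dx":-0.0057,"dy":-0.0015,"dz":0,"yaw":0},{"dx":-0.0057,"dy":-0.0015,"dz":0,"yaw":0},{"dx":-0.0057,"dy":-0.0015,"dz":0,"yaw":0},{"dx":-0.0057,"dy":-0.0015,"dz":0,"yaw":0}]}}

```text
t: 13.9
eef_pos: [608.3, -134.4, 203.7]
tcp_rot: [3.142, 0.0, 0.26]
ft_force: [-0.7, 0.6, -0.1]
opening: 0.008
grip_force: 0.0
```

Call:
{"name": "arm_command", "arguments": {"deltas": [{"dx":-0.0057,"dy":-0.0015,"dz":0,"yaw":0},{"dx":-0.0057,"dy":-0.0015,"dz":0,"yaw":0},{"dx":-0.0057,"dy":-0.0015,"dz":0,"yaw":0},{"dx":-0.0057,"dy":-0.0015,"dz":0,"yaw":0},{"dx":-0.0057,"dy":-0.0015,"dz":0,"yaw":0},{"dx":-0.0057,"dy":-0.0015,"dz":0,"yaw":0},{"dx":-0.0057,"dy":-0.0015,"dz":0,"yaw":0},{"dx":0,"dy":0,"dz":0,"yaw":0},{"dx":0,"dy":0,"dz":0.02,"yaw":0},{"dx":0,"dy":0,"dz":0.03,"yaw":0},{"dx":0,"dy":0,"dz":0.03,"yaw":0},{"dx":0,"dy":0,"dz":0,"yaw":0},{"dx":0,"dy":0,"dz":0,"yaw":0},{"dx":0,"dy":0,"dz":0,"yaw":0},{"dx":0,"dy":0,"dz":0,"yaw":0},{"dx":0,"dy":0,"dz":0,"yaw":0}]}}

```text
t: 15.5
eef_pos: [568.8, -144.7, 282.9]
tcp_rot: [-3.141, 0.001, 0.26]
ft_force: [-0.9, -0.5, -0.4]
opening: 0.007
grip_force: 0.0
```

```bash
python3 - <<'E'
from h import *
s=state(); print(s['t'],s['eef_pos'],s['ft_force'])
c=read_camera('scene'); b=c['color']; cv2.imwrite('pics/b5.png',cv2.resize(b[90:298,160:416],(640,520))[...,::-1])
for lo,hi in(((40,80,40),(90,255,255)),((5,120,80),(20,255,255))):
    m=mask(c,lo,hi); v,u=np.nonzero(m); P=depth(c,np.c_[u,v]); P=P[(P[:,2]>75)&(P[:,0]>400)&(P[:,0]<700)]; print(len(P),np.percentile(P,[2,50,98],axis=0).round())
E
```

```text
15.5 [ 568.79217692 -144.73265772  282.945218  ] [-0.91971201 -0.49167724 -0.38502473]
744 [[ 459. -212.   89.]
 [ 515. -164.   91.]
 [ 579. -100.   98.]]
1298 [[ 477. -147.   89.]
 [ 543.  174.   91.]
 [ 598.  240.  370.]]
```

View pics/b5.png

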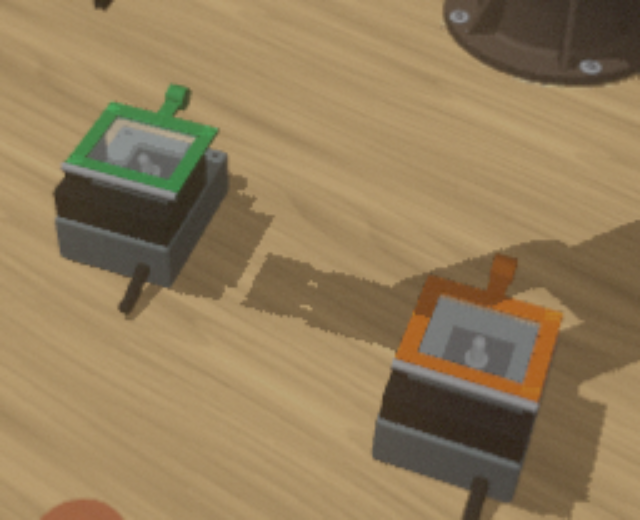

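The green guard is level again at (140,148) with z about 91, the toggle under it at (148,165) leans to the hinge side, and the orange guard at (480,340) is shut. The arm is clear, so I'll hand in.

```bash
python3 -c "
from cell import job_done; print(job_done())"
```

```text
the job is handed in; nothing more can be done
None
```

The job is handed in at about 15.5 s: the extractor toggle is on, the green guard is shut again, and the orange guard stayed shut. I checked all three in the camera images before handing in; the judge returned no verdict.

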